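# Load a portion tin into the food warmer and key in its start sequence

## Robot

A 6-joint arm with a two-finger parallel gripper is mounted at the origin on the work surface. World frame = base frame: x ahead of the robot, y to its left, z up, the work surface at z = 0. Lengths are in m, angles in degrees, forces in N, time in s.
With the tool pointing down it reaches from about 0.35 to 0.875 m from the base axis. Payload 15.5 kg.
Tool frame: the origin (TCP) lies on the centre line of the jaws, within the pads' length; the fingertips stand 11 mm ahead of it and the grasp point (between the pads) lies 8 mm behind it; z points along the fingers, y is the line along which they close (so a half turn about z gives the same grasp; the last joint's range is limited). The gripper opens to 85 mm and grips with 20 to 120 N. Pads are 22 mm wide; open, the fingers measure 114 mm over their backs; the gripper's body (76 mm by 85 mm) begins 54 mm behind the grasp point. The pads swing forward as they close: fully open they stand 13 mm farther back than shut.
Start: joints at [-68.554, 28.281, 77.091, -0, 74.628, -5.472], TCP at [0.283, -0.557, 0.242] pointing down, gripper open.
Joint ranges: [-166.48, 166.48], [-47.26, 123.95], [12.59, 153.08], [-70.14, 250.14], [6.76, 159.57], [-176.63, 176.63]. Speed limits (degrees/s): [108.29, 108.29, 147.25, 172.46, 172.46, 172.46].

## Interface

Orientations are given as [roll, pitch, yaw] about the fixed x, y, z axes, in that order (R = Rz(yaw) Ry(pitch) Rx(roll)).
In Python, from rig import * gives the robot as it stands.
- The arm moves only by the tool apply_moves, never from a script. Its argument "deltas" is a list of rows, each an object of numbers: "dx", "dy", "dz": the shift along the tool's x, y, z in units of 40 mm (1.0 is 40 mm); "rx", "ry", "rz": the turn, a rotation vector about the tool's x, y, z in units of 6 degrees (1.0 is 6 degrees); "claw": the opening in per cent of the stroke, from 0 (shut) to 100 (fully open). In form: [{"dx": .., "dy": .., "dz": .., "rx": .., "ry": .., "rz": .., "claw": ..}, ...]. A call has 1 to 20 rows; each row shifts and turns the commanded pose from where the row before left it, along the tool's axes as they then stand; what a row does not reach is not made up. A row lasts 1/10 s, in which the tool goes at most 50 mm and 8.59 degrees, less where a joint would pass 70% of its speed; a pose out of reach is approached as far as the arm can. A call is refused whole if a number of a shift passes 1 or a number of a turn 1, either way. A call with a gripper value outside its range is refused whole. The fingers move at their own pace and stop on an object; "squeeze" is the grip in N (left out, the last holds). Time passes only in rows, so rows that do not move let the fingers close. It gives the time, the measured TCP pose, the force, the opening and the grip force at its end, in the units of the state.
- sense(): the state, without advancing time (a new reading comes with each control period).
- read_camera(name): name is "side" or "top"; returns a dict with "color" (400x640x3 uint8, red, green, blue), "range_z" (400x640 float32, m along the optical axis (not along the pixel's ray), 0 where there is no reading), "camera_matrix" (3x3 intrinsics, pixels), "R" (3x3) and "t" (3): a world point X has camera coordinates R X + t. Camera axes: x right, y down, z forward; pixel columns grow to the right and rows downward; lengths in m; the calibration is good to about 2 mm. A picture is of the moment at which its call begins.
- job_done(): hands the job in; it is judged then, once.
The state is a dict: "time": time; "q": joint angles; "joint_vel": joint speeds; "effort": joint torques, N m; "ee_pos": TCP position; "tcp_rot": TCP orientation; "force": force on the tool from outside, world axes, zero at the start; "ft_torque": the same for the moment, N m; "grip_width": finger opening in m; "finger_force": force on a finger pad.
Only numpy, scipy, OpenCV 4.12 (cv2) and the standard library are available. Lean on these libraries where they do the work, as an engineer would, in place of code of your own. Each camera call takes 0.05 s, during which the arm holds its last target. There are 200 camera calls.

## Task

Take the blue tin of croquettes out of the bamboo rack by its two ends, set it down on a clear part of the white cutting board and let go, take it again by its long sides, and stand it on the orange mat in the free bay of the food warmer, lengthways between the front and rear walls and flat on the mat. Once it stands there, start the warmer by pressing its keys fully down one at a time, letting each come back up: red, blue, yellow, green. Keep the tin upright, press no key before the tin is in its bay, and leave the white tin, the knife and the two loose croquettes where they are.

Things in the scene. Friction and masses are not known exactly. Their poses are not given: they have to be found in the camera images.
- tin_center (a point): Centre (half-way up) of the blue open-topped tin filled with orange croquettes, 60 long (its x) x 40 wide (its y) x 50 tall, walls 3 mm, about 0.15 kg, stiff; its bottom is 25 mm below this point. It starts upright in the rack's slot, its x along the rack's x within about 2 degrees. A half turn about z makes no difference.
- rack: Fixed bamboo rack; origin on the worktop under the middle of the tin's slot, x along the slot. Slot floor 6 high. Slot walls 60 long in x, inner faces at y = -24 and 24, 62 high (6 above the tin): only the tin's ends can be gripped, the slot is open there and above. Base plate x = -38 to 38. A second slot with small boards reaches to y = 87, at most 64 high; the other side ends at y = -32.
- board: White plastic cutting board, fixed, 290 (x) x 200 (y) x 12 thick; origin at the centre of its underside, its top 12 mm above. The knife and the croquettes lie on it.
- knife: Knife lying flat on the board (leave it): origin on the board's top, x along the blade. Black handle from x = -110 to 0, 20 wide, 16 high; steel blade from x = 0 to 113, 22 wide, 4 thick.
- croquette1_center (a point): Centre of a loose round orange croquette on the board (leave it), 54 diameter, 34 high.
- croquette2_center (a point): Centre of a second such croquette, beside the first.
- warmer: Fixed food warmer; origin on the worktop, front (-x) towards the robot. x = -75 to 79, 260 wide. Key strip x = -75 to -15, 55 high. Behind it two bays, middles at x = 30, y = -55 and 55, between a front wall (inner face x = -7) and a rear wall (inner face x = 67), both 82 high: gap 74, too narrow for fingers at the tin's ends. Low end cheeks at y = -126 and 126, 52 high.
- bay (a point): Middle of the top of the orange mat (66 x 46 x 2 mm) fixed in the free bay (either one of the two), 20 mm above the worktop: the tin's bottom centre goes here, tin's x along this x (either way round). Low rails along x, inner faces 27 mm to either side, tops 7 mm above the mat; outside them the bay is open for fingers (the white tin's middle is 110 away).
- side_tin_center (a point): Centre of the white tin with green filling in the other bay (leave it), same size as the blue one.
- red_top (a point): Middle of the top face of the red key (power), 24 diameter, facing up, 77 mm above the worktop when up. The four keys stand in a row along the warmer's y on the key strip, 44 apart, in any order; each sits in a black collar of 40 diameter, 10 mm lower than the key's top.
- red (a joint): How far the red key is pressed: 0 up, 0.006 fully down (m); it counts as down past 0.0045 and as up under 0.002. Springs back; about 1.5 N to start, 5 N fully down.
- blue_top (a point): Middle of the top face of the blue key (mode), 24 diameter, facing up, 77 mm above the worktop when up. The four keys stand in a row along the warmer's y on the key strip, 44 apart, in any order; each sits in a black collar of 40 diameter, 10 mm lower than the key's top.
- blue (a joint): How far the blue key is pressed: 0 up, 0.006 fully down (m); it counts as down past 0.0045 and as up under 0.002. Springs back; about 1.5 N to start, 5 N fully down.
- yellow_top (a point): Middle of the top face of the yellow key (time), 24 diameter, facing up, 77 mm above the worktop when up. The four keys stand in a row along the warmer's y on the key strip, 44 apart, in any order; each sits in a black collar of 40 diameter, 10 mm lower than the key's top.
- yellow (a joint): How far the yellow key is pressed: 0 up, 0.006 fully down (m); it counts as down past 0.0045 and as up under 0.002. Springs back; about 1.5 N to start, 5 N fully down.
- green_top (a point): Middle of the top face of the green key (start), 24 diameter, facing up, 77 mm above the worktop when up. The four keys stand in a row along the warmer's y on the key strip, 44 apart, in any order; each sits in a black collar of 40 diameter, 10 mm lower than the key's top.
- green (a joint): How far the green key is pressed: 0 up, 0.006 fully down (m); it counts as down past 0.0045 and as up under 0.002. Springs back; about 1.5 N to start, 5 N fully down.
Things that resemble listed ones, but are neither listed nor needed, are in the scene too. What is shaped like the part that bears tin_center but purple is not meant.

How it is judged (in metres and radians):
On the way, in this order (a step that is already met when the one before it is completed fails the run):
1. the blue tin stands upright on the cutting board, let go (x of tin_center in the frame of board between -0.13 and 0.13 m and y of tin_center in the frame of board between -0.09 and 0.09 m and z of tin_center in the frame of board between 0.03 and 0.041 m and angle between tin_center's own z axis and vertical below 0.1 rad and contact force between the fingers and tin below 0.2 N), for 0.2 s.
2. the blue tin stands flat on the orange mat in the free bay, lengthways, let go (x of tin_center in the frame of bay between -0.011 and 0.011 m and y of tin_center in the frame of bay between -0.011 and 0.011 m and z of tin_center in the frame of bay between 0.02 and 0.03 m and angle between the x axis of tin_center and the x axis of bay, either way round below 0.3 rad and angle between tin_center's own z axis and vertical below 0.1 rad and contact force between the fingers and tin below 0.2 N), for 0.2 s.
3. the red key is fully down, the other keys up (value of joint red above 0.0045 m and value of joint each of blue, yellow, green below 0.002 m), for 0.05 s.
4. the blue key is fully down, the other keys up (value of joint blue above 0.0045 m and value of joint each of red, yellow, green below 0.002 m), for 0.05 s.
5. the yellow key is fully down, the other keys up (value of joint yellow above 0.0045 m and value of joint each of red, blue, green below 0.002 m), for 0.05 s.
6. the green key is fully down, the other keys up (value of joint green above 0.0045 m and value of joint each of red, blue, yellow below 0.002 m), for 0.05 s.
At the end, for the whole second after the job is handed in: The blue tin is at rest, let go, upright and flat on the orange mat (centre within 11 mm of the mat's middle each way, long side along the bay within 0.3 rad), all four keys are up again, and the white tin, knife and croquettes are within 25 mm of where they began (all of step 2 and linear speed of tin below 0.02 m/s and value of joint each of red, blue, yellow, green below 0.002 m and distance of each of side_tin_center, croquette1_center, croquette2_center, knife from where it was at the start of the episode below 0.025 m); the robot touches nothing.
It fails at once if a key is pressed while the blue tin is not in its bay (value of joint any of red, blue, yellow, green above 0.003 m and (horizontal distance between tin_center and bay above 0.02 m or z of tin_center in the frame of bay above 0.032 m)).
It fails at once if two keys are down together (value of joint each of red, blue above 0.003 m or value of joint each of red, yellow above 0.003 m or value of joint each of red, green above 0.003 m or value of joint each of blue, yellow above 0.003 m or value of joint each of blue, green above 0.003 m or value of joint each of yellow, green above 0.003 m).
It fails at once if the blue tin is tipped by more than 0.5 rad (angle between tin_center's own z axis and vertical above 0.5 rad).
It fails at once if the white tin, the knife or a croquette is shifted by more than 25 mm (distance of any of side_tin_center, croquette1_center, croquette2_center, knife from where it was at the start of the episode above 0.025 m).
It also fails if it takes over 72 s, if anything falls off the work surface, if the arm or the gripper's body presses on something with over 40 N, if the wrist force passes 120 N, or if a joint passes its speed limit or range.

## Working session

There is one attempt and no reset: what is moved stays moved. The work goes in short steps, Python scripts to look and compute and a tool call to move; the robot and the scene stay as the last step left them, time stands still between calls to the robot, and variables do not carry over. Pictures are saved under pics/ and viewed, at most 10 in all, crops included, and the job is handed in when it is done.

Besides the shell and the picture viewer there is one more tool, called after ">>>" as name(argument=value, ...), one argument or row to a line, values as JSON. apply_moves: Moves the arm, as the interface text tells. Its arguments: {"type":"object","properties":{"deltas":{"type":"array","items":{"type":"object","properties":{"dx":{"type":"number"},"dy":{"type":"number"},"dz":{"type":"number"},"rx":{"type":"number"},"ry":{"type":"number"},"rz":{"type":"number"},"claw":{"type":"number"}}}},"squeeze":{"type":"number"}},"required":["deltas"]}

```bash
mkdir -p pics; ls
python3 - <<'E'
from rig import *
import cv2,numpy as np
s=sense(); print(s)
for n in("side","top"):
    d=read_camera(n); cv2.imwrite(f"pics/{n}0.png",cv2.cvtColor(d["color"],cv2.COLOR_RGB2BGR)); np.savez(f"{n}0.npz",**d)
    print(n,d["camera_matrix"].tolist(),d["R"].round(3).tolist(),d["t"].tolist())
E
```

```text
pics
{'time': 0.0, 'q': array([-6.85551024e+01,  2.83147802e+01,  7.71277563e+01,  5.53603283e-04,
        7.46254803e+01, -5.47245098e+00]), 'joint_vel': array([-0.03053986,  0.06995098,  0.04248407, -0.01535156, -0.06009625,
        0.00212738]), 'effort': array([-4.73987151e-03, -8.82158089e+01, -3.83871424e+01, -6.12505719e-04,
        1.01097653e-02,  4.95527433e-05]), 'ee_pos': array([ 0.28281626, -0.55697559,  0.24169766]), 'tcp_rot': array([-1.79932344e+02, -7.01774847e-03,  2.69171973e+01]), 'force': array([ 0.02412351,  0.14080705, -0.9472143 ]), 'ft_torque': array([0.00193655, 0.06189288, 0.05915503]), 'finger_force': 0.0, 'grip_width': 0.08540438548602862}
side [[429.7372072812851, 0.0, 318.39532571748134], [0.0, 429.7372072812851, 199.89264115313583], [0.0, 0.0, 1.0]] [[-0.938, -0.347, 0.001], [-0.263, 0.708, -0.655], [0.227, -0.615, -0.755]] [0.5041329201201117, 0.17689304395061803, 0.9425470061867743]
top [[379.15883003506343, 0.0, 317.53808584097237], [0.0, 379.15883003506343, 204.09571847518788], [0.0, 0.0, 1.0]] [[-0.019, -0.999, -0.045], [-0.988, 0.026, -0.155], [0.156, 0.042, -0.987]] [0.04127743699181562, 0.5698217224751357, 0.7719366282640016]
```

View pics/side0.png

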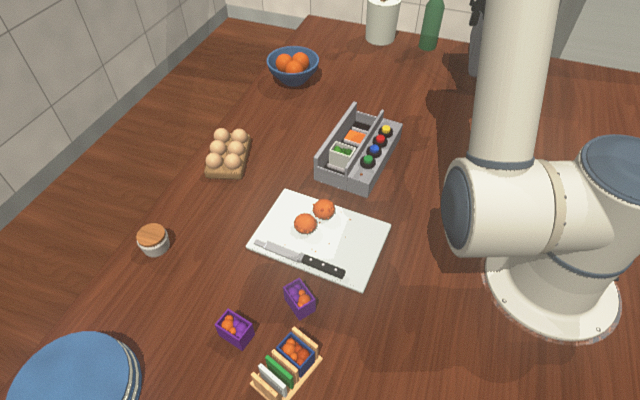

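View pics/top0.png

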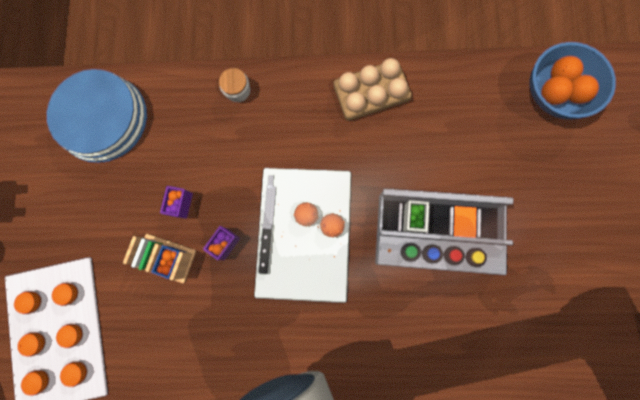

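The side view shows the blue tin in the rack at (297,352), with purple lookalikes at (300,298) and (235,328). In the top view, the blue tin is at (167,262) and the purple ones are at (175,200) and (220,243). The board is centred at (305,235). The keys are green (411,252), blue (433,254), red (456,256) and yellow (478,257). The mat is at (465,222) and the white tin at (417,215). The tin at top (167,262) fits the description because it is blue and stands in the rack slot. I'll confirm that in a crop and measure.

```bash
cat > h.py <<'E'
import numpy as np,cv2
def load(n,i=0): return dict(np.load(f"{n}{i}.npz"))
def pts(d):
    K=d["camera_matrix"];z=d["range_z"];v,u=np.mgrid[0:400,0:640]
    c=np.stack([(u-K[0,2])/K[0,0]*z,(v-K[1,2])/K[1,1]*z,z],-1)
    return (c-d["t"])@d["R"]
def ray(d,uv,h):
    r=np.linalg.inv(d["camera_matrix"])@np.array([*uv,1.]);r=d["R"].T@r;o=-d["R"].T@d["t"]
    return o+r*(h-o[2])/r[2]
def hsv(d): return cv2.cvtColor(d["color"],cv2.COLOR_RGB2HSV)
def proj(d,X):
    c=d["R"]@np.asarray(X)+d["t"];p=d["camera_matrix"]@c;return p[:2]/p[2]
def tri(d1,p1,d2,p2):
    A=[];
    for d,p in((d1,p1),(d2,p2)):
        P=d["camera_matrix"]@np.c_[d["R"],d["t"]];A+=[p[0]*P[2]-P[0],p[1]*P[2]-P[1]]
    X=np.linalg.svd(np.array(A))[2][-1];return X[:3]/X[3]
def comp(m,near):
    n,l,s,c=cv2.connectedComponentsWithStats(m.astype(np.uint8));
    k=[i for i in range(1,n) if s[i,4]>25];k=min(k,key=lambda i:np.hypot(*(c[i]-near)));return l==k
E
python3 - <<'E'
from h import *
t=load("top");s=load("side")
C=[]
for d,(x,y) in((t,(170,250)),(s,(285,345))):
    C.append(cv2.resize(d["color"][y-50:y+50,x-60:x+60] if y<350 else d["color"][295:395,x-60:x+60],(396,330),interpolation=cv2.INTER_CUBIC))
cv2.imwrite("pics/crop1.png",cv2.cvtColor(np.hstack(C),cv2.COLOR_RGB2BGR))
def rg(n,lo,hi,nt,ns):
    r=[]
    for d,near in((t,nt),(s,ns)):
        m=comp(cv2.inRange(hsv(d),lo,hi)>0,near);P=pts(d)[m];P=P[P[:,2]>-.02]
        v,u=np.nonzero(m);c=(u.mean(),v.mean());r.append(c)
        print(n,m.sum(),np.round(c,1),"med",np.median(P,0).round(3),"lo",np.percentile(P,3,0).round(3),"hi",np.percentile(P,97,0).round(3),"rect",cv2.minAreaRect(np.c_[u,v].astype(np.float32)))
    print("   tri",tri(t,r[0],s,r[1]).round(4))
rg("red",(0,150,90),(8,255,255),(456,256),(381,140))
rg("blue",(105,130,60),(125,255,255),(433,254),(375,150))
rg("yellow",(22,130,90),(35,255,255),(478,257),(387,130))
rg("green",(55,90,40),(90,255,255),(411,252),(368,160))
rg("mat",(5,150,120),(20,255,255),(465,222),(354,136))
rg("board",(0,0,150),(180,40,255),(300,270),(300,250))
rg("tin",(105,100,30),(130,255,255),(167,262),(297,352))
E
```

```text
red 114 [455.6 255.1] med [ 0.456 -0.247  0.077] lo [ 0.446 -0.257  0.069] hi [ 0.466 -0.237  0.08 ] rect ((455.5000305175781, 255.0), (12.020814895629883, 10.60660171508789), 45.0)
red 61 [380.  138.1] med [ 0.453 -0.241  0.077] lo [ 0.444 -0.256  0.067] hi [ 0.463 -0.234  0.08 ] rect ((380.0, 138.0), (8.0, 8.0), 90.0)
   tri [ 0.455  -0.2488  0.0702]
blue 84 [433.3 253.5] med [ 0.459 -0.203  0.077] lo [ 0.451 -0.212  0.074] hi [ 0.468 -0.195  0.079] rect ((433.5, 253.5), (9.0, 9.0), 90.0)
blue 53 [374.1 147.9] med [ 0.457 -0.198  0.077] lo [ 0.448 -0.211  0.071] hi [ 0.468 -0.191  0.081] rect ((374.1153869628906, 147.92306518554688), (6.656403064727783, 8.043152809143066), 56.3099365234375)
   tri [ 0.4592 -0.2044  0.0717]
yellow 121 [477.9 256.9] med [ 0.451 -0.291  0.076] lo [ 0.441 -0.302  0.066] hi [ 0.462 -0.281  0.079] rect ((478.0500183105469, 256.8500061035156), (12.016654968261719, 11.700427055358887), 18.434947967529297)
yellow 57 [385.6 129. ] med [ 0.449 -0.283  0.076] lo [ 0.439 -0.297  0.067] hi [ 0.458 -0.277  0.08 ] rect ((385.50006103515625, 129.00003051757812), (7
[... 943 characters left out ...]
0.9863739013672), 2.8624050617218018)
board 7538 [321.5 239.5] med [0.492 0.081 0.013] lo [ 0.372 -0.025  0.009] hi [0.646 0.165 0.017] rect ((318.0883483886719, 235.977294921875), (127.9841537475586, 75.02664947509766), 21.124719619750977)
   tri [ 0.5068  0.0635 -0.0086]
tin 136 [161.5 259.9] med [0.46  0.366 0.054] lo [0.424 0.334 0.035] hi [0.486 0.379 0.058] rect ((164.91781616210938, 260.71917724609375), (17.673215866088867, 29.728452682495117), 20.556045532226562)
tin 200 [294.9 349.8] med [0.451 0.353 0.055] lo [0.42  0.33  0.047] hi [0.483 0.381 0.059] rect ((294.8760986328125, 350.1416015625), (32.36079788208008, 22.577302932739258), 41.18592834472656)
   tri [0.4538 0.3579 0.0606]
```

View pics/crop1.png

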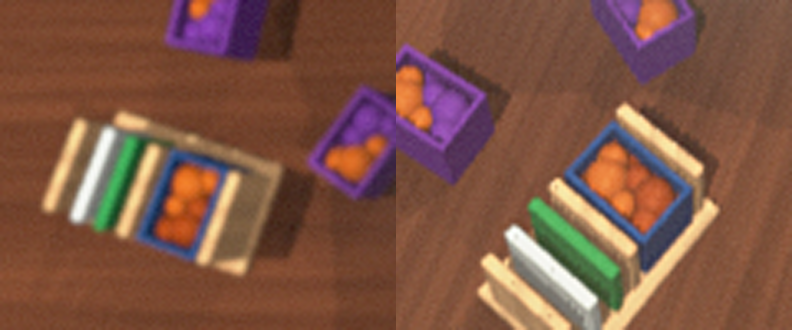

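The crop confirms it: the tin in the rack slot is blue, and the other two are purple. Next I'll work out the tin's pose, the board's axes and the free spot.

Run:
```python
from h import *
for n,near in(("top",(167,262)),("side",(297,352))):
    d=load(n);h=hsv(d);m=comp(cv2.inRange(h,(105,100,30),(130,255,255))>0,near)
    v,u=np.nonzero(m);P=pts(d)[v,u]
    k=np.abs(P[:,2]-.056)<.006
    W=np.array([ray(d,(a,b),.056)[:2] for a,b in zip(u[k],v[k])])
    r=cv2.minAreaRect((W*1000).astype(np.float32));print(n,k.sum(),np.median(P[k,2]),r)
    b=np.array([ray(d,(a,b),.012)[:2] for b,a in np.argwhere(comp(cv2.inRange(h,(0,0,150),(180,40,255))>0,(305,255)))])
    print(" board",cv2.minAreaRect((b*1000).astype(np.float32)))
    for nm,lo,hi,nr in(("cr1",(0,120,80),(18,255,255),{"top":(306,213),"side":(305,223)}[n]),("cr2",(0,120,80),(18,255,255),{"top":(332,225),"side":(324,209)}[n])):
        q=np.argwhere(comp(cv2.inRange(h,lo,hi)>0,nr))[:,::-1].mean(0);print(" ",nm,ray(d,q,.03).round(3))
    q=np.argwhere(comp(cv2.inRange(h,(0,0,0),(180,255,70))>0,{"top":(265,250),"side":(323,265)}[n]))[:,::-1];print("  handle",ray(d,q.mean(0),.025).round(3))
    o=comp(cv2.inRange(h,(5,150,120),(20,255,255))>0,{"top":(465,222),"side":(354,136)}[n])
    b=np.array([ray(d,(a,b),.02)[:2] for b,a in np.argwhere(o)]);print("  mat",cv2.minAreaRect((b*1000).astype(np.float32)))
d=load("top")
for p in((312,270),(300,272),(320,272)):print(p,ray(d,p,.012).round(3))
```

```text
top 108 0.05526892020944606 ((454.7885437011719, 354.0028991699219), (38.58654022216797, 59.080650329589844), 70.70741271972656)
 board ((512.534423828125, 62.93695068359375), (201.81455993652344, 290.1205749511719), 86.25618743896484)
  cr1 [0.554 0.057 0.03 ]
  cr2 [ 0.526 -0.002  0.03 ]
  handle [0.447 0.148 0.025]
  mat ((529.4649047851562, -290.00189208984375), (47.151466369628906, 65.64502716064453), 85.77133178710938)
side 172 0.05547898270829373 ((451.8634033203125, 355.78863525390625), (40.27716827392578, 60.209163665771484), 69.3052978515625)
 board ((509.934326171875, 67.79370880126953), (203.27047729492188, 288.7231750488281), 86.24323272705078)
  cr1 [0.55  0.059 0.03 ]
  cr2 [0.524 0.001 0.03 ]
  handle [ 0.468 -0.188  0.025]
  mat ((535.8378295898438, -291.6375732421875), (42.54857635498047, 48.33814239501953), 83.10517883300781)
(312, 270) [0.43  0.045 0.012]
(300, 272) [0.426 0.071 0.012]
(320, 272) [0.426 0.027 0.012]
```

>>> apply_moves(
  deltas=[
    {"dx": 0.59, "dy": -0.77, "claw": 100},
    {"dx": 0.59, "dy": -0.77},
    {"dx": 0.59, "dy": -0.77},
    {"dx": 0.59, "dy": -0.77},
    {"dx": 0.59, "dy": -0.77},
    {"dx": 0.59, "dy": -0.77},
    {"dx": 0.59, "dy": -0.77},
    {"dx": 0.59, "dy": -0.77},
    {"dx": 0.59, "dy": -0.77},
    {"dx": 0.59, "dy": -0.77},
    {"dx": 0.59, "dy": -0.77},
    {"dx": 0.59, "dy": -0.77},
    {"dx": 0.59, "dy": -0.77},
    {"dx": 0.59, "dy": -0.77},
    {"dx": 0.59, "dy": -0.77},
    {"dx": 0.59, "dy": -0.77},
    {"dx": 0.59, "dy": -0.77},
    {"dx": 0.59, "dy": -0.77},
    {"dx": 0.59, "dy": -0.77},
    {"dx": 0.59, "dy": -0.77},
  ],
)

```text
$.deltas[0]: bad value
```

>>> apply_moves(
  deltas=[
    {"rz": -0.9},
    {"rz": -0.9},
    {"rz": -0.9},
    {"rz": -0.9},
    {"rz": -0.9},
    {"rz": -0.9},
    {"rz": -0.9},
    {"rz": -0.9},
    {},
  ],
)

```text
$.deltas[0]: bad value
```

```bash
cat > go.py <<'E'
import sys
from rig import *
import numpy as np
x,y,z,yaw=map(float,sys.argv[1:5]);s=sense()
from scipy.spatial.transform import Rotation as R
A=R.from_euler("xyz",s["tcp_rot"],degrees=True);B=R.from_euler("xyz",[180,0,yaw],degrees=True)
d=A.inv().apply(np.array([x,y,z])-s["ee_pos"])/.04
print("t",s["time"],"pos",s["ee_pos"].round(4),"rot",s["tcp_rot"].round(2),"q",s["q"].round(1),"F",s["force"].round(1),"w",round(s["grip_width"],4),s["finger_force"])
print("units d",d.round(3),"r",((A.inv()*B).as_rotvec(degrees=True)/6).round(3))
print("d after turning",(B.inv().apply(np.array([x,y,z])-s["ee_pos"])/.04).round(3))
E
python3 go.py 0.4535 0.355 0.12 70
```

```text
t 0.1 pos [ 0.2828 -0.557   0.2418] rot [-1.7994e+02 -1.0000e-02  2.6920e+01] q [-68.6  28.3  77.1   0.   74.6  -5.5] F [ 0.3  1.  -0.5] w 0.0855 0.0
units d [ 14.125 -18.395   3.066] r [-1.000e-02 -5.000e-03 -7.181e+00]
d after turning [22.884 -3.789  3.044]
```

>>> apply_moves(
  deltas=[
    {"dx": 0.59, "dy": -0.77, "dz": 0, "rx": 0, "ry": 0, "rz": 0, "claw": 100},
    {"dx": 0.59, "dy": -0.77, "dz": 0, "rx": 0, "ry": 0, "rz": 0, "claw": 100},
    {"dx": 0.59, "dy": -0.77, "dz": 0, "rx": 0, "ry": 0, "rz": 0, "claw": 100},
    {"dx": 0.59, "dy": -0.77, "dz": 0, "rx": 0, "ry": 0, "rz": 0, "claw": 100},
    {"dx": 0.59, "dy": -0.77, "dz": 0, "rx": 0, "ry": 0, "rz": 0, "claw": 100},
    {"dx": 0.59, "dy": -0.77, "dz": 0, "rx": 0, "ry": 0, "rz": 0, "claw": 100},
    {"dx": 0.59, "dy": -0.77, "dz": 0, "rx": 0, "ry": 0, "rz": 0, "claw": 100},
    {"dx": 0.59, "dy": -0.77, "dz": 0, "rx": 0, "ry": 0, "rz": 0, "claw": 100},
    {"dx": 0.59, "dy": -0.77, "dz": 0, "rx": 0, "ry": 0, "rz": 0, "claw": 100},
    {"dx": 0.59, "dy": -0.77, "dz": 0, "rx": 0, "ry": 0, "rz": 0, "claw": 100},
    {"dx": 0.59, "dy": -0.77, "dz": 0, "rx": 0, "ry": 0, "rz": 0, "claw": 100},
    {"dx": 0.59, "dy": -0.77, "dz": 0, "rx": 0, "ry": 0, "rz": 0, "claw": 100},
    {"dx": 0.59, "dy": -0.77, "dz": 0, "rx": 0, "ry": 0, "rz": 0, "claw": 100},
    {"dx": 0.59, "dy": -0.77, "dz": 0, "rx": 0, "ry": 0, "rz": 0, "claw": 100},
    {"dx": 0.59, "dy": -0.77, "dz": 0, "rx": 0, "ry": 0, "rz": 0, "claw": 100},
    {"dx": 0.59, "dy": -0.77, "dz": 0, "rx": 0, "ry": 0, "rz": 0, "claw": 100},
    {"dx": 0.59, "dy": -0.77, "dz": 0, "rx": 0, "ry": 0, "rz": 0, "claw": 100},
    {"dx": 0.59, "dy": -0.77, "dz": 0, "rx": 0, "ry": 0, "rz": 0, "claw": 100},
    {"dx": 0.59, "dy": -0.77, "dz": 0, "rx": 0, "ry": 0, "rz": 0, "claw": 100},
    {"dx": 0.59, "dy": -0.77, "dz": 0, "rx": 0, "ry": 0, "rz": 0, "claw": 100},
  ],
  squeeze=40,
)

```text
time: 2.1
ee_pos: [0.4247, 0.2074, 0.2421]
tcp_rot: [180.0, 0.0, 26.9]
force: [0.8, -0.3, -0.5]
grip_width: 0.0852
finger_force: 0.0
```

>>> apply_moves(
  deltas=[
    {"dx": 0, "dy": 0, "dz": 0, "rx": 0, "ry": 0, "rz": -0.9, "claw": 100},
    {"dx": 0, "dy": 0, "dz": 0, "rx": 0, "ry": 0, "rz": -0.9, "claw": 100},
    {"dx": 0, "dy": 0, "dz": 0, "rx": 0, "ry": 0, "rz": -0.9, "claw": 100},
    {"dx": 0, "dy": 0, "dz": 0, "rx": 0, "ry": 0, "rz": -0.9, "claw": 100},
    {"dx": 0, "dy": 0, "dz": 0, "rx": 0, "ry": 0, "rz": -0.9, "claw": 100},
    {"dx": 0, "dy": 0, "dz": 0, "rx": 0, "ry": 0, "rz": -0.9, "claw": 100},
    {"dx": 0, "dy": 0, "dz": 0, "rx": 0, "ry": 0, "rz": -0.9, "claw": 100},
    {"dx": 0, "dy": 0, "dz": 0, "rx": 0, "ry": 0, "rz": -0.88, "claw": 100},
    {"dx": 0, "dy": 0, "dz": 0, "rx": 0, "ry": 0, "rz": 0, "claw": 100},
  ],
)

```text
time: 3.0
ee_pos: [0.4248, 0.2056, 0.2421]
tcp_rot: [-180.0, 0.0, 70.1]
force: [-0.1, -0.1, 0.1]
grip_width: 0.085
finger_force: 0.0
```

```bash
python3 go.py 0.4535 0.355 0.12 70
```

```text
t 3.0 pos [0.4248 0.2056 0.2421] rot [-1.7998e+02  2.0000e-02  7.0100e+01] q [18.6 16.  97.9  0.  66.1 38.5] F [-0.1 -0.1  0.1] w 0.085 0.0
units d [ 3.757 -0.595  3.051] r [-0.004  0.003  0.017]
d after turning [ 3.755 -0.602  3.052]
```

>>> apply_moves(
  deltas=[
    {"dx": 0.75, "dy": -0.12, "dz": 0.61, "rx": 0, "ry": 0, "rz": 0, "claw": 100},
    {"dx": 0.75, "dy": -0.12, "dz": 0.61, "rx": 0, "ry": 0, "rz": 0, "claw": 100},
    {"dx": 0.75, "dy": -0.12, "dz": 0.61, "rx": 0, "ry": 0, "rz": 0, "claw": 100},
    {"dx": 0.75, "dy": -0.12, "dz": 0.61, "rx": 0, "ry": 0, "rz": 0, "claw": 100},
    {"dx": 0.75, "dy": -0.12, "dz": 0.61, "rx": 0, "ry": 0, "rz": 0, "claw": 100},
    {"dx": 0, "dy": 0, "dz": 0, "rx": 0, "ry": 0, "rz": 0, "claw": 100},
  ],
)

```text
time: 3.6
ee_pos: [0.453, 0.357, 0.1171]
tcp_rot: [-179.9, 0.1, 69.9]
force: [0.4, 0.1, -0.5]
grip_width: 0.0853
finger_force: 0.0
```

```bash
python3 go.py 0.4535 0.355 0.025 70
python3 - <<'E'
from rig import *
from h import *
C=[]
for n,(x,y) in(("top",(170,250)),("side",(290,340))):
    d=read_camera(n);C.append(cv2.resize(d["color"][y-60:y+60,x-72:x+72],(396,330),interpolation=cv2.INTER_CUBIC))
cv2.imwrite("pics/above.png",cv2.cvtColor(np.hstack(C),cv2.COLOR_RGB2BGR))
E
```

```text
t 3.6 pos [0.453  0.357  0.1171] rot [-1.7987e+02  1.3000e-01  6.9930e+01] q [32.3 33.  91.6  0.  55.5 52.4] F [ 0.4  0.1 -0.5] w 0.0853 0.0
units d [-0.037  0.035  2.302] r [-0.021  0.021 -0.012]
d after turning [-0.042  0.03   2.302]
```

View pics/above.png

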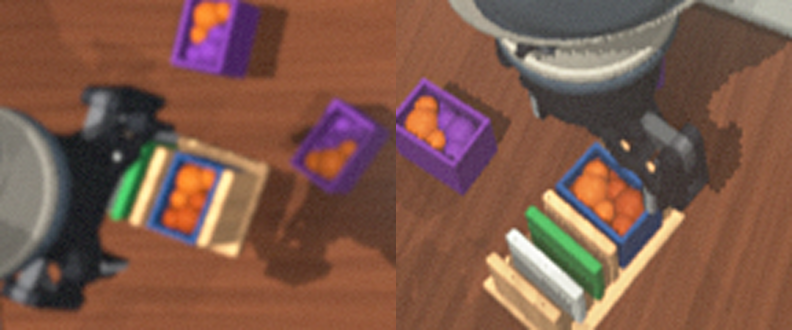

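The open gripper is above the rack, straddling the tin's ends with the purple tins well clear. In the top half of the crop the fingers are at (120,110) and (60,280), and the tin is at (185,200). Descending.

>>> apply_moves(
  deltas=[
    {"dx": -0.04, "dy": 0.03, "dz": 0.45, "rx": 0, "ry": 0, "rz": 0, "claw": 100},
    {"dx": 0, "dy": 0, "dz": 0.45, "rx": 0, "ry": 0, "rz": 0, "claw": 100},
    {"dx": 0, "dy": 0, "dz": 0.45, "rx": 0, "ry": 0, "rz": 0, "claw": 100},
    {"dx": 0, "dy": 0, "dz": 0.45, "rx": 0, "ry": 0, "rz": 0, "claw": 100},
    {"dx": 0, "dy": 0, "dz": 0.4, "rx": 0, "ry": 0, "rz": 0, "claw": 100},
    {"dx": 0, "dy": 0, "dz": 0, "rx": 0, "ry": 0, "rz": 0, "claw": 100},
    {"dx": 0, "dy": 0, "dz": 0, "rx": 0, "ry": 0, "rz": 0, "claw": 100},
  ],
)

```text
time: 4.4
ee_pos: [0.4546, 0.3525, 0.0332]
tcp_rot: [180.0, -0.0, 69.9]
force: [0.7, -0.4, 0.7]
grip_width: 0.0855
finger_force: 0.0
```

>>> apply_moves(
  deltas=[
    {"dx": 0, "dy": 0, "dz": 0, "rx": 0, "ry": 0, "rz": 0, "claw": 50},
    {"dx": 0, "dy": 0, "dz": 0, "rx": 0, "ry": 0, "rz": 0, "claw": 50},
    {"dx": 0, "dy": 0, "dz": 0, "rx": 0, "ry": 0, "rz": 0, "claw": 50},
    {"dx": 0, "dy": 0, "dz": 0, "rx": 0, "ry": 0, "rz": 0, "claw": 50},
    {"dx": 0, "dy": 0, "dz": 0, "rx": 0, "ry": 0, "rz": 0, "claw": 50},
    {"dx": 0, "dy": 0, "dz": 0, "rx": 0, "ry": 0, "rz": 0, "claw": 50},
    {"dx": 0, "dy": 0, "dz": 0, "rx": 0, "ry": 0, "rz": 0, "claw": 50},
    {"dx": 0, "dy": 0, "dz": 0, "rx": 0, "ry": 0, "rz": 0, "claw": 50},
  ],
  squeeze=40,
)

```text
time: 5.2
ee_pos: [0.4547, 0.353, 0.0335]
tcp_rot: [179.9, -0.1, 70.0]
force: [-2.9, -2.2, 10.6]
grip_width: 0.0596
finger_force: 41.9
```

>>> apply_moves(
  deltas=[
    {"dx": 0, "dy": 0, "dz": -0.2, "rx": 0, "ry": 0, "rz": 0, "claw": 50},
    {"dx": 0, "dy": 0, "dz": -0.4, "rx": 0, "ry": 0, "rz": 0, "claw": 50},
    {"dx": 0, "dy": 0, "dz": -0.5, "rx": 0, "ry": 0, "rz": 0, "claw": 50},
    {"dx": 0, "dy": 0, "dz": -0.5, "rx": 0, "ry": 0, "rz": 0, "claw": 50},
    {"dx": 0, "dy": 0, "dz": -0.5, "rx": 0, "ry": 0, "rz": 0, "claw": 50},
    {"dx": 0, "dy": 0, "dz": -0.4, "rx": 0, "ry": 0, "rz": 0, "claw": 50},
    {"dx": 0, "dy": 0, "dz": 0, "rx": 0, "ry": 0, "rz": 0, "claw": 50},
    {"dx": 0, "dy": 0, "dz": 0, "rx": 0, "ry": 0, "rz": 0, "claw": 50},
  ],
)

```text
time: 6.0
ee_pos: [0.4542, 0.3529, 0.1324]
tcp_rot: [180.0, -0.0, 70.0]
force: [-1.4, -0.1, -3.2]
grip_width: 0.0598
finger_force: 44.7
```

```bash
python3 go.py 0.422 0.058 0.10 70
python3 - <<'E'
from rig import *
from h import *
C=[]
for n,(x,y) in(("top",(160,250)),("side",(290,330))):
    d=read_camera(n);C.append(cv2.resize(d["color"][y-60:y+60,x-72:x+72],(396,330),interpolation=cv2.INTER_CUBIC))
cv2.imwrite("pics/lift.png",cv2.cvtColor(np.hstack(C),cv2.COLOR_RGB2BGR))
E
```

```text
t 6.0 pos [0.4542 0.3529 0.1324] rot [ 1.7998e+02 -3.0000e-02  6.9990e+01] q [31.9 31.7 91.3 -0.  57.1 51.9] F [-1.4 -0.1 -3.2] w 0.0598 44.730350375175476
units d [-7.203  1.764  0.808] r [ 0.004 -0.004 -0.001]
d after turning [-7.203  1.764  0.81 ]
```

View pics/lift.png

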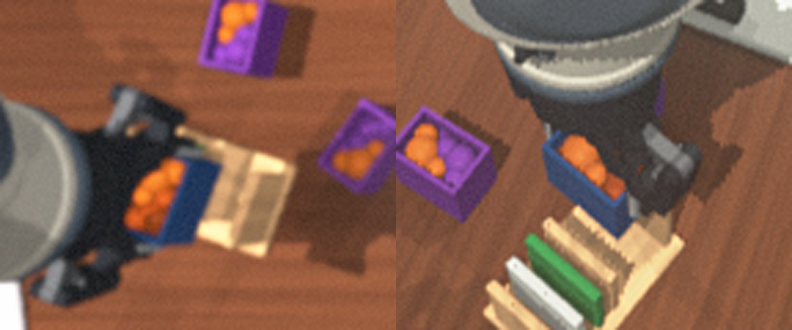

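The tin is lifted clear of the rack and upright in the jaws (top crop (180,205), side crop (585,180)). I'll carry it over to the board.

>>> apply_moves(
  deltas=[
    {"dx": -0.4, "dy": 0.1, "dz": 0, "rx": 0, "ry": 0, "rz": 0, "claw": 50},
    {"dx": -0.7, "dy": 0.17, "dz": 0, "rx": 0, "ry": 0, "rz": 0, "claw": 50},
    {"dx": -0.7, "dy": 0.17, "dz": 0, "rx": 0, "ry": 0, "rz": 0, "claw": 50},
    {"dx": -0.7, "dy": 0.17, "dz": 0, "rx": 0, "ry": 0, "rz": 0, "claw": 50},
    {"dx": -0.7, "dy": 0.17, "dz": 0, "rx": 0, "ry": 0, "rz": 0, "claw": 50},
    {"dx": -0.7, "dy": 0.17, "dz": 0, "rx": 0, "ry": 0, "rz": 0, "claw": 50},
    {"dx": -0.7, "dy": 0.17, "dz": 0, "rx": 0, "ry": 0, "rz": 0, "claw": 50},
    {"dx": -0.7, "dy": 0.17, "dz": 0, "rx": 0, "ry": 0, "rz": 0, "claw": 50},
    {"dx": -0.7, "dy": 0.17, "dz": 0.2, "rx": 0, "ry": 0, "rz": 0, "claw": 50},
    {"dx": -0.7, "dy": 0.17, "dz": 0.3, "rx": 0, "ry": 0, "rz": 0, "claw": 50},
    {"dx": -0.5, "dy": 0.13, "dz": 0.3, "rx": 0, "ry": 0, "rz": 0, "claw": 50},
    {"dx": 0, "dy": 0, "dz": 0, "rx": 0, "ry": 0, "rz": 0, "claw": 50},
    {"dx": 0, "dy": 0, "dz": 0, "rx": 0, "ry": 0, "rz": 0, "claw": 50},
  ],
)

```text
time: 7.4
ee_pos: [0.4213, 0.0577, 0.0999]
tcp_rot: [-179.9, 0.0, 69.9]
force: [0.1, 0.2, -1.7]
grip_width: 0.0597
finger_force: 44.5
```

```bash
python3 go.py 0.422 0.058 0.0405 70
python3 - <<'E'
from rig import *
from h import *
# height of tin bottom/rim in hand: blue pixels from side camera
d=read_camera("side");h=hsv(d)
P=pts(d);m=(cv2.inRange(h,(105,100,30),(130,255,255))>0)&(np.hypot(P[...,0]-.422,P[...,1]-.058)<.06)&(P[...,2]<.14)
p=P[m];print(m.sum(),np.percentile(p[:,2],[1,5,50,95,99]).round(4))
E
```

```text
t 7.4 pos [0.4213 0.0577 0.0999] rot [-1.7992e+02  3.0000e-02  6.9910e+01] q [ -0.3  26.  113.5   0.   40.6  19.8] F [ 0.1  0.2 -1.7] w 0.0597 44.52249348163605
units d [0.015 0.017 1.484] r [-0.014  0.005 -0.015]
d after turning [0.014 0.015 1.485]Traceback (most recent call last):
  File "<stdin>", line 6, in <module>
    return _quantile_unchecked(
        a, q, axis, out, overwrite_input, method, keepdims, weights)
    return _ureduce(a,
                    func=_quantile_ureduce_func,
    ...<5 lines>...
                    overwrite_input=overwrite_input,
                    method=method)
    r = func(a, **kwargs)
    result = _quantile(arr,
                       quantiles=q,
    ...<2 lines>...
                       out=out,
                       weights=wgt)
    slices_having_nans = np.isnan(arr[-1, ...])
                                  ~~~^^^^^^^^^
IndexError: index -1 is out of bounds for axis 0 with size 0
```

>>> apply_moves(
  deltas=[
    {"dx": 0, "dy": 0, "dz": 0.3, "rx": 0, "ry": 0, "rz": 0, "claw": 50},
    {"dx": 0, "dy": 0, "dz": 0.4, "rx": 0, "ry": 0, "rz": 0, "claw": 50},
    {"dx": 0, "dy": 0, "dz": 0.35, "rx": 0, "ry": 0, "rz": 0, "claw": 50},
    {"dx": 0, "dy": 0, "dz": 0.2, "rx": 0, "ry": 0, "rz": 0, "claw": 50},
    {"dx": 0, "dy": 0, "dz": 0.1, "rx": 0, "ry": 0, "rz": 0, "claw": 50},
    {"dx": 0, "dy": 0, "dz": 0.05, "rx": 0, "ry": 0, "rz": 0, "claw": 50},
    {"dx": 0, "dy": 0, "dz": 0, "rx": 0, "ry": 0, "rz": 0, "claw": 50},
    {"dx": 0, "dy": 0, "dz": 0, "rx": 0, "ry": 0, "rz": 0, "claw": 50},
  ],
)

```text
time: 8.25
ee_pos: [0.4222, 0.0582, 0.0447]
tcp_rot: [180.0, -0.0, 70.0]
force: [-0.2, 0.2, -2.4]
grip_width: 0.0596
finger_force: 44.7
```

>>> apply_moves(
  deltas=[
    {"dx": 0, "dy": 0, "dz": 0.05, "rx": 0, "ry": 0, "rz": 0, "claw": 50},
    {"dx": 0, "dy": 0, "dz": 0, "rx": 0, "ry": 0, "rz": 0, "claw": 50},
  ],
)

```text
time: 8.45
ee_pos: [0.422, 0.0582, 0.0423]
tcp_rot: [180.0, -0.0, 70.0]
force: [-0.3, -0.0, -2.7]
grip_width: 0.0595
finger_force: 44.7
```

>>> apply_moves(
  deltas=[
    {"dx": 0, "dy": 0, "dz": 0.04, "rx": 0, "ry": 0, "rz": 0, "claw": 50},
    {"dx": 0, "dy": 0, "dz": 0, "rx": 0, "ry": 0, "rz": 0, "claw": 50},
  ],
)

```text
time: 8.65
ee_pos: [0.4219, 0.0582, 0.0406]
tcp_rot: [-180.0, 0.0, 70.0]
force: [0.5, -0.5, -2.4]
grip_width: 0.0594
finger_force: 44.7
```

>>> apply_moves(
  deltas=[
    {"dx": 0, "dy": 0, "dz": 0.04, "rx": 0, "ry": 0, "rz": 0, "claw": 50},
    {"dx": 0, "dy": 0, "dz": 0, "rx": 0, "ry": 0, "rz": 0, "claw": 50},
  ],
)

```text
time: 8.85
ee_pos: [0.422, 0.0582, 0.0393]
tcp_rot: [180.0, -0.0, 70.0]
force: [-2.1, -0.4, 11.3]
grip_width: 0.0597
finger_force: 46.3
```

The tin is resting on the board (11 N, at the height expected), so I'll let go and rise.

>>> apply_moves(
  deltas=[
    {"dx": 0, "dy": 0, "dz": -0.02, "rx": 0, "ry": 0, "rz": 0, "claw": 60},
    {"dx": 0, "dy": 0, "dz": 0, "rx": 0, "ry": 0, "rz": 0, "claw": 100},
    {"dx": 0, "dy": 0, "dz": 0, "rx": 0, "ry": 0, "rz": 0, "claw": 100},
    {"dx": 0, "dy": 0, "dz": 0, "rx": 0, "ry": 0, "rz": 0, "claw": 100},
    {"dx": 0, "dy": 0, "dz": 0, "rx": 0, "ry": 0, "rz": 0, "claw": 100},
    {"dx": 0, "dy": 0, "dz": 0, "rx": 0, "ry": 0, "rz": 0, "claw": 100},
    {"dx": 0, "dy": 0, "dz": 0, "rx": 0, "ry": 0, "rz": 0, "claw": 100},
    {"dx": 0, "dy": 0, "dz": 0, "rx": 0, "ry": 0, "rz": 0, "claw": 100},
    {"dx": 0, "dy": 0, "dz": -0.3, "rx": 0, "ry": 0, "rz": 0, "claw": 100},
    {"dx": 0, "dy": 0, "dz": -0.6, "rx": 0, "ry": 0, "rz": 0, "claw": 100},
    {"dx": 0, "dy": 0, "dz": -0.9, "rx": 0, "ry": 0, "rz": 0, "claw": 100},
    {"dx": 0, "dy": 0, "dz": -0.9, "rx": 0, "ry": 0, "rz": 0, "claw": 100},
    {"dx": 0, "dy": 0, "dz": -0.5, "rx": 0, "ry": 0, "rz": 0, "claw": 100},
    {"dx": 0, "dy": 0, "dz": 0, "rx": 0, "ry": 0, "rz": 0, "claw": 100},
  ],
)

```text
time: 10.25
ee_pos: [0.4232, 0.0582, 0.1703]
tcp_rot: [179.7, -0.1, 70.0]
force: [0.2, 0.4, -0.3]
grip_width: 0.086
finger_force: 0.0
```

>>> apply_moves(
  deltas=[
    {"dx": 0, "dy": 0, "dz": 0, "rx": 0, "ry": 0, "rz": 1, "claw": 100},
    {"dx": 0, "dy": 0, "dz": 0, "rx": 0, "ry": 0, "rz": 1, "claw": 100},
    {"dx": 0, "dy": 0, "dz": 0, "rx": 0, "ry": 0, "rz": 1, "claw": 100},
    {"dx": 0, "dy": 0, "dz": 0, "rx": 0, "ry": 0, "rz": 1, "claw": 100},
    {"dx": 0, "dy": 0, "dz": 0, "rx": 0, "ry": 0, "rz": 1, "claw": 100},
    {"dx": 0, "dy": 0, "dz": 0, "rx": 0, "ry": 0, "rz": 1, "claw": 100},
    {"dx": 0, "dy": 0, "dz": 0, "rx": 0, "ry": 0, "rz": 1, "claw": 100},
    {"dx": 0, "dy": 0, "dz": 0, "rx": 0, "ry": 0, "rz": 1, "claw": 100},
    {"dx": 0, "dy": 0, "dz": 0, "rx": 0, "ry": 0, "rz": 1, "claw": 100},
    {"dx": 0, "dy": 0, "dz": 0, "rx": 0, "ry": 0, "rz": 1, "claw": 100},
    {"dx": 0, "dy": 0, "dz": 0, "rx": 0, "ry": 0, "rz": 1, "claw": 100},
    {"dx": 0, "dy": 0, "dz": 0, "rx": 0, "ry": 0, "rz": 1, "claw": 100},
    {"dx": 0, "dy": 0, "dz": 0, "rx": 0, "ry": 0, "rz": 1, "claw": 100},
    {"dx": 0, "dy": 0, "dz": 0, "rx": 0, "ry": 0, "rz": 1, "claw": 100},
    {"dx": 0, "dy": 0, "dz": 0, "rx": 0, "ry": 0, "rz": 1, "claw": 100},
    {"dx": 0, "dy": 0, "dz": 0, "rx": 0, "ry": 0, "rz": 0, "claw": 100},
  ],
)

```text
time: 11.85
ee_pos: [0.4215, 0.0582, 0.1672]
tcp_rot: [180.0, 0.1, -20.1]
force: [-0.9, -0.6, 0.9]
grip_width: 0.0852
finger_force: 0.0
```

```bash
python3 go.py 0.422 0.058 0.0405 -20
python3 - <<'E'
from rig import *
from h import *
for n in("top","side"):
    d=read_camera(n);h=hsv(d);P=pts(d)
    m=(cv2.inRange(h,(105,90,30),(130,255,255))>0)&(np.hypot(P[...,0]-.422,P[...,1]-.058)<.06)&(np.abs(P[...,2]-.062)<.006)
    v,u=np.nonzero(m)
    if len(u)>20:
        W=np.array([ray(d,(a,b),.062)[:2] for a,b in zip(u,v)]);print(n,len(u),np.median(P[m][:,2]),cv2.minAreaRect((W*1000).astype(np.float32)))
    cv2.imwrite(f"pics/{n}2.png",cv2.cvtColor(cv2.resize(d["color"][150:330,220:420],(600,540)),cv2.COLOR_RGB2BGR))
E
```

```text
t 11.85 pos [0.4215 0.0582 0.1672] rot [ 1.7998e+02  6.0000e-02 -2.0120e+01] q [ -0.2  18.8 109.4   0.   51.9 109.9] F [-0.9 -0.6  0.9] w 0.0852 0.0
units d [ 1.600e-02 -1.000e-03  3.168e+00] r [ 0.004  0.01  -0.02 ]
d after turning [0.013 0.    3.168]
side 33 0.061480051112687145 ((421.18450927734375, 60.642356872558594), (38.677711486816406, 56.81538391113281), 68.652099609375)
```

View pics/top2.png

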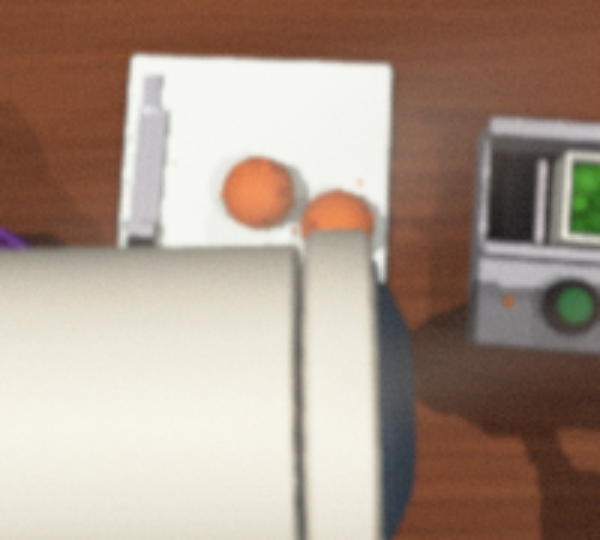

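The top view is mostly arm, but the knife and both croquettes are still in place at (150,160), (258,190) and (338,215) in the crop. The side camera puts the tin at (0.421, 0.061), upright, rim at 61.5 mm, yaw about -21°. I'll regrip it by its long sides.

>>> apply_moves(
  deltas=[
    {"dx": 0, "dy": 0, "dz": 0.5, "rx": 0, "ry": 0, "rz": 0, "claw": 100},
    {"dx": 0, "dy": 0, "dz": 0.6, "rx": 0, "ry": 0, "rz": 0, "claw": 100},
    {"dx": 0, "dy": 0, "dz": 0.6, "rx": 0, "ry": 0, "rz": 0, "claw": 100},
    {"dx": 0, "dy": 0, "dz": 0.6, "rx": 0, "ry": 0, "rz": 0, "claw": 100},
    {"dx": 0, "dy": 0, "dz": 0.5, "rx": 0, "ry": 0, "rz": 0, "claw": 100},
    {"dx": 0, "dy": 0, "dz": 0.3, "rx": 0, "ry": 0, "rz": 0, "claw": 100},
    {"dx": 0, "dy": 0, "dz": 0, "rx": 0, "ry": 0, "rz": 0, "claw": 100},
    {"dx": 0, "dy": 0, "dz": 0, "rx": 0, "ry": 0, "rz": 0, "claw": 100},
  ],
)

```text
time: 12.75
ee_pos: [0.4218, 0.0582, 0.0439]
tcp_rot: [180.0, 0.0, -19.9]
force: [-0.1, -0.5, -0.1]
grip_width: 0.0852
finger_force: 0.0
```

>>> apply_moves(
  deltas=[
    {"dx": 0, "dy": 0, "dz": 0, "rx": 0, "ry": 0, "rz": 0, "claw": 30},
    {"dx": 0, "dy": 0, "dz": 0, "rx": 0, "ry": 0, "rz": 0, "claw": 30},
    {"dx": 0, "dy": 0, "dz": 0, "rx": 0, "ry": 0, "rz": 0, "claw": 30},
    {"dx": 0, "dy": 0, "dz": 0, "rx": 0, "ry": 0, "rz": 0, "claw": 30},
    {"dx": 0, "dy": 0, "dz": 0, "rx": 0, "ry": 0, "rz": 0, "claw": 30},
    {"dx": 0, "dy": 0, "dz": 0, "rx": 0, "ry": 0, "rz": 0, "claw": 30},
    {"dx": 0, "dy": 0, "dz": 0, "rx": 0, "ry": 0, "rz": 0, "claw": 30},
    {"dx": 0, "dy": 0, "dz": 0, "rx": 0, "ry": 0, "rz": 0, "claw": 30},
    {"dx": 0, "dy": 0, "dz": 0, "rx": 0, "ry": 0, "rz": 0, "claw": 30},
    {"dx": 0, "dy": 0, "dz": 0, "rx": 0, "ry": 0, "rz": 0, "claw": 30},
  ],
  squeeze=40,
)

```text
time: 13.75
ee_pos: [0.4222, 0.0582, 0.0444]
tcp_rot: [-180.0, -0.1, -20.0]
force: [-2.1, -2.1, 12.0]
grip_width: 0.0396
finger_force: 39.1
```

>>> apply_moves(
  deltas=[
    {"dx": 0, "dy": 0, "dz": -0.2, "rx": 0, "ry": 0, "rz": 0, "claw": 30},
    {"dx": 0, "dy": 0, "dz": -0.5, "rx": 0, "ry": 0, "rz": 0, "claw": 30},
    {"dx": 0, "dy": 0, "dz": -0.6, "rx": 0, "ry": 0, "rz": 0, "claw": 30},
    {"dx": 0, "dy": 0, "dz": -0.6, "rx": 0, "ry": 0, "rz": 0, "claw": 30},
    {"dx": 0, "dy": 0, "dz": -0.6, "rx": 0, "ry": 0, "rz": -0.4, "claw": 30},
    {"dx": 0, "dy": 0, "dz": -0.6, "rx": 0, "ry": 0, "rz": -0.6, "claw": 30},
    {"dx": 0, "dy": 0, "dz": -0.5, "rx": 0, "ry": 0, "rz": -0.6, "claw": 30},
    {"dx": 0, "dy": 0, "dz": -0.3, "rx": 0, "ry": 0, "rz": -0.6, "claw": 30},
    {"dx": 0, "dy": 0, "dz": 0, "rx": 0, "ry": 0, "rz": -0.2, "claw": 30},
    {"dx": 0, "dy": 0, "dz": 0, "rx": 0, "ry": 0, "rz": 0, "claw": 30},
  ],
)

```text
time: 14.75
ee_pos: [0.4217, 0.0582, 0.1999]
tcp_rot: [-180.0, -0.0, -5.6]
force: [1.2, -0.6, -1.8]
grip_width: 0.0393
finger_force: 41.6
```

```bash
python3 go.py 0.529 -0.290 0.17 -5.7
python3 - <<'E'
from h import *
t=load("top");s=load("side")
# warmer yaw + bay from key tops cast on z=.077, both views
uv={"t":[(410.9,251.2),(433.3,253.5),(455.6,255.1),(477.9,256.9)],"s":[(367.8,158.7),(374.1,147.9),(380.,138.1),(385.6,129.)]}
for d,k in((t,"t"),(s,"s")):
    K=np.array([ray(d,p,.077)[:2] for p in uv[k]]);e=K[0]-K[3];yaw=np.degrees(np.arctan2(-e[0],e[1]));print(k,K.round(4).tolist(),yaw,np.linalg.norm(e))
# mat extents in depth points in warmer axes
yaw=np.radians(-5.8);X=np.array([np.cos(yaw),np.sin(yaw)]);Y=np.array([-X[1],X[0]])
for d,nr in((t,(465,222)),(s,(354,136))):
    m=comp(cv2.inRange(hsv(d),(5,150,120),(20,255,255))>0,nr)
    W=np.array([ray(d,(a,b),.02)[:2] for b,a in np.argwhere(m)]);a=W@X;b=W@Y
    ax=(a.min()+a.max())/2;by=(b.min()+b.max())/2;print("mat",np.ptp(a),np.ptp(b),ax*X+by*Y,W.mean(0))
# walls: points with z .078-.086 near warmer
    P=pts(d);w=P[(P[...,2]>.079)&(P[...,2]<.086)&(P[...,0]>.44)&(P[...,0]<.62)&(P[...,1]<-.1)&(P[...,1]>-.36)]
    a=w[:,:2]@X;h,e=np.histogram(a,np.arange(a.min(),a.max()+.004,.004));print([(round(float(x),3),int(n)) for x,n in zip(e,h) if n>8])
E
```

```text
t 14.75 pos [0.4217 0.0582 0.1999] rot [-1.80e+02 -1.00e-02 -5.63e+00] q [ -0.2  15.7 107.    0.   57.3  95.4] F [ 1.2 -0.6 -1.8] w 0.0393 41.638920307159424
units d [3.525 8.4   0.747] r [-0.    -0.002  0.011]
d after turning [3.535 8.395 0.746]
t [[0.4649, -0.1587], [0.4595, -0.2029], [0.4554, -0.2466], [0.451, -0.29]] -6.0500861623943365 0.13204617320205717
s [[0.4618, -0.154], [0.4576, -0.1985], [0.4533, -0.241], [0.4487, -0.2823]] -5.8010345398297085 0.12896058822098275
mat 0.06568696580008204 0.04725548367325805 [ 0.5295668  -0.28926401] [ 0.52943974 -0.28908314]
[(0.505, 88), (0.509, 263), (0.513, 167), (0.589, 229), (0.593, 238), (0.597, 237), (0.601, 31)]
mat 0.048066756625561036 0.04332396507685421 [ 0.53566103 -0.29167636] [ 0.53580547 -0.29023338]
[(0.506, 109), (0.51, 89), (0.586, 64), (0.59, 94), (0.594, 92), (0.598, 45)]
```

>>> apply_moves(
  deltas=[
    {"dx": 0.16, "dy": 0.38, "dz": 0, "rx": 0, "ry": 0, "rz": 0, "claw": 30},
    {"dx": 0.32, "dy": 0.76, "dz": 0, "rx": 0, "ry": 0, "rz": 0, "claw": 30},
    {"dx": 0.32, "dy": 0.76, "dz": 0, "rx": 0, "ry": 0, "rz": 0, "claw": 30},
    {"dx": 0.32, "dy": 0.76, "dz": 0, "rx": 0, "ry": 0, "rz": 0, "claw": 30},
    {"dx": 0.32, "dy": 0.76, "dz": 0, "rx": 0, "ry": 0, "rz": 0, "claw": 30},
    {"dx": 0.32, "dy": 0.76, "dz": 0, "rx": 0, "ry": 0, "rz": 0, "claw": 30},
    {"dx": 0.32, "dy": 0.76, "dz": 0, "rx": 0, "ry": 0, "rz": 0, "claw": 30},
    {"dx": 0.32, "dy": 0.76, "dz": 0, "rx": 0, "ry": 0, "rz": 0, "claw": 30},
    {"dx": 0.32, "dy": 0.76, "dz": 0, "rx": 0, "ry": 0, "rz": 0, "claw": 30},
    {"dx": 0.32, "dy": 0.76, "dz": 0, "rx": 0, "ry": 0, "rz": 0, "claw": 30},
    {"dx": 0.32, "dy": 0.76, "dz": 0, "rx": 0, "ry": 0, "rz": 0, "claw": 30},
    {"dx": 0.16, "dy": 0.4, "dz": 0, "rx": 0, "ry": 0, "rz": 0.05, "claw": 30},
    {"dx": 0, "dy": 0, "dz": 0.6, "rx": 0, "ry": 0, "rz": 0, "claw": 30},
    {"dx": 0, "dy": 0, "dz": 0.6, "rx": 0, "ry": 0, "rz": 0, "claw": 30},
    {"dx": 0, "dy": 0, "dz": 0, "rx": 0, "ry": 0, "rz": 0, "claw": 30},
    {"dx": 0, "dy": 0, "dz": 0, "rx": 0, "ry": 0, "rz": 0, "claw": 30},
  ],
)

```text
time: 16.35
ee_pos: [0.5289, -0.2888, 0.1513]
tcp_rot: [-179.9, 0.1, -6.0]
force: [-0.2, -0.1, -1.5]
grip_width: 0.0392
finger_force: 41.4
```

```bash
python3 go.py 0.5285 -0.289 0.0535 -5.9
python3 - <<'E'
from rig import *
from h import *
C=[]
for n,(x,y) in(("top",(460,230)),("side",(360,130))):
    d=read_camera(n);C.append(cv2.resize(d["color"][y-60:y+60,x-72:x+72],(396,330),interpolation=cv2.INTER_CUBIC))
    P=pts(d);m=(cv2.inRange(hsv(d),(105,90,30),(130,255,255))>0)&(np.hypot(P[...,0]-.529,P[...,1]+.29)<.06)&(P[...,2]>.1)
    p=P[m];p=p[p[:,2]>.1];print(n,len(p),np.percentile(p,[2,50,98],0).round(4).tolist() if len(p) else"")
    if len(p)>20:
        k=m&(abs(P[...,2]-.17)<.006);v,u=np.nonzero(k);W=np.array([ray(d,(a,b),.17)[:2] for a,b in zip(u,v)]);print(len(u),cv2.minAreaRect((W*1000).astype(np.float32)) if len(u)>5 else "")
cv2.imwrite("pics/bay.png",cv2.cvtColor(np.hstack(C),cv2.COLOR_RGB2BGR))
E
```

```text
t 16.35 pos [ 0.5289 -0.2888  0.1513] rot [-1.7994e+02  1.0000e-01 -5.9500e+00] q [-34.3  32.2  86.1  -0.   61.8  61.6] F [-0.2 -0.1 -1.5] w 0.0392 41.425219774246216
units d [-0.006  0.007  2.446] r [-0.009  0.017 -0.008]
d after turning [-0.01   0.005  2.446]
top 102 [[0.4999, -0.3045, 0.1309], [0.5165, -0.2686, 0.1663], [0.5598, -0.2515, 0.2487]]
56 ((530.0404052734375, -286.1139221191406), (39.8954963684082, 58.20833206176758), 85.58990478515625)
side 223 [[0.4987, -0.3053, 0.1222], [0.5147, -0.2698, 0.1474], [0.5588, -0.2637, 0.1704]]
46 ((526.9609375, -283.6346740722656), (47.93405532836914, 60.61551284790039), 84.94696807861328)
```

View pics/bay.png

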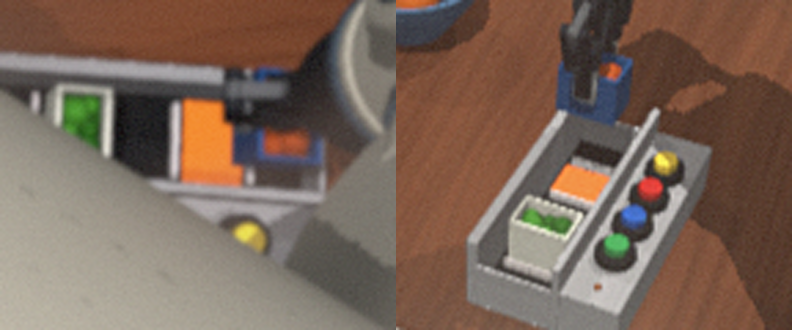

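The tin hangs over the free bay: mat at (213,140) in the top crop and (583,182) in the side crop, with the white tin one bay over. The top-view rim centre is within 3 mm of the mat centre. Lowering.

>>> apply_moves(
  deltas=[
    {"dx": -0.01, "dy": 0.04, "dz": 0.3, "rx": 0, "ry": 0, "rz": 0, "claw": 30},
    {"dx": 0, "dy": 0, "dz": 0.4, "rx": 0, "ry": 0, "rz": 0, "claw": 30},
    {"dx": 0, "dy": 0, "dz": 0.4, "rx": 0, "ry": 0, "rz": 0, "claw": 30},
    {"dx": 0, "dy": 0, "dz": 0.4, "rx": 0, "ry": 0, "rz": 0, "claw": 30},
    {"dx": 0, "dy": 0, "dz": 0.4, "rx": 0, "ry": 0, "rz": 0, "claw": 30},
    {"dx": 0, "dy": 0, "dz": 0.3, "rx": 0, "ry": 0, "rz": 0, "claw": 30},
    {"dx": 0, "dy": 0, "dz": 0.15, "rx": 0, "ry": 0, "rz": 0, "claw": 30},
    {"dx": 0, "dy": 0, "dz": 0, "rx": 0, "ry": 0, "rz": 0, "claw": 30},
    {"dx": 0, "dy": 0, "dz": 0, "rx": 0, "ry": 0, "rz": 0, "claw": 30},
  ],
)

```text
time: 17.35
ee_pos: [0.529, -0.2909, 0.0583]
tcp_rot: [180.0, -0.0, -5.9]
force: [0.4, -0.7, -2.4]
grip_width: 0.0395
finger_force: 41.6
```

>>> apply_moves(
  deltas=[
    {"dx": 0, "dy": 0, "dz": 0.05, "rx": 0, "ry": 0, "rz": 0, "claw": 30},
    {"dx": 0, "dy": 0, "dz": 0, "rx": 0, "ry": 0, "rz": 0, "claw": 30},
  ],
)

```text
time: 17.55
ee_pos: [0.5289, -0.2908, 0.0562]
tcp_rot: [180.0, -0.0, -5.9]
force: [-0.5, 0.8, -1.6]
grip_width: 0.0393
finger_force: 41.6
```

>>> apply_moves(
  deltas=[
    {"dx": 0, "dy": 0, "dz": 0.06, "rx": 0, "ry": 0, "rz": 0, "claw": 30},
    {"dx": 0, "dy": 0, "dz": 0, "rx": 0, "ry": 0, "rz": 0, "claw": 30},
  ],
)

```text
time: 17.75
ee_pos: [0.5287, -0.2906, 0.0534]
tcp_rot: [-180.0, 0.0, -5.9]
force: [-0.2, -0.4, -2.4]
grip_width: 0.0395
finger_force: 41.6
```

>>> apply_moves(
  deltas=[
    {"dx": 0, "dy": 0, "dz": 0.05, "rx": 0, "ry": 0, "rz": 0, "claw": 30},
    {"dx": 0, "dy": 0, "dz": 0, "rx": 0, "ry": 0, "rz": 0, "claw": 30},
  ],
)

```text
time: 17.95
ee_pos: [0.5289, -0.2908, 0.0525]
tcp_rot: [180.0, -0.0, -5.9]
force: [-5.3, 2.6, 17.2]
grip_width: 0.0395
finger_force: 44.0
```

The tin touched down at the predicted height, so I'll release it and rise.

>>> apply_moves(
  deltas=[
    {"dx": 0, "dy": 0, "dz": -0.02, "rx": 0, "ry": 0, "rz": 0, "claw": 50},
    {"dx": 0, "dy": 0, "dz": 0, "rx": 0, "ry": 0, "rz": 0, "claw": 75},
    {"dx": 0, "dy": 0, "dz": 0, "rx": 0, "ry": 0, "rz": 0, "claw": 75},
    {"dx": 0, "dy": 0, "dz": 0, "rx": 0, "ry": 0, "rz": 0, "claw": 75},
    {"dx": 0, "dy": 0, "dz": 0, "rx": 0, "ry": 0, "rz": 0, "claw": 75},
    {"dx": 0, "dy": 0, "dz": 0, "rx": 0, "ry": 0, "rz": 0, "claw": 75},
    {"dx": 0, "dy": 0, "dz": 0, "rx": 0, "ry": 0, "rz": 0, "claw": 75},
    {"dx": 0, "dy": 0, "dz": 0, "rx": 0, "ry": 0, "rz": 0, "claw": 75},
    {"dx": 0, "dy": 0, "dz": -0.3, "rx": 0, "ry": 0, "rz": 0, "claw": 75},
    {"dx": 0, "dy": 0, "dz": -0.6, "rx": 0, "ry": 0, "rz": 0, "claw": 75},
    {"dx": 0, "dy": 0, "dz": -0.8, "rx": 0, "ry": 0, "rz": 0, "claw": 75},
    {"dx": 0, "dy": 0, "dz": -0.8, "rx": 0, "ry": 0, "rz": 0, "claw": 75},
    {"dx": 0, "dy": 0, "dz": -0.5, "rx": 0, "ry": 0, "rz": 0, "claw": 75},
    {"dx": -0.8, "dy": 0, "dz": 0, "rx": 0, "ry": 0, "rz": 0, "claw": 0},
    {"dx": -0.8, "dy": 0, "dz": 0, "rx": 0, "ry": 0, "rz": 0, "claw": 0},
    {"dx": -0.3, "dy": 0, "dz": 0, "rx": 0, "ry": 0, "rz": 0, "claw": 0},
    {"dx": 0, "dy": 0, "dz": 0, "rx": 0, "ry": 0, "rz": 0, "claw": 0},
    {"dx": 0, "dy": 0, "dz": 0, "rx": 0, "ry": 0, "rz": 0, "claw": 0},
    {"dx": 0, "dy": 0, "dz": 0, "rx": 0, "ry": 0, "rz": 0, "claw": 0},
  ],
)

```text
time: 19.85
ee_pos: [0.4543, -0.2832, 0.1725]
tcp_rot: [180.0, -0.1, -5.9]
force: [0.1, -0.1, 0.0]
grip_width: 0.0003
finger_force: 0.0
```

```bash
python3 go.py 0.4545 -0.2455 0.105 -5.9
python3 - <<'E'
from rig import *
from h import *
C=[]
for n,(x,y) in(("top",(445,230)),("side",(360,130))):
    d=read_camera(n);C.append(cv2.resize(d["color"][y-60:y+60,x-72:x+72],(396,330),interpolation=cv2.INTER_CUBIC))
    P=pts(d);m=(cv2.inRange(hsv(d),(105,90,30),(130,255,255))>0)&(np.hypot(P[...,0]-.529,P[...,1]+.29)<.06)&(abs(P[...,2]-.07)<.006)
    v,u=np.nonzero(m)
    if len(u)>10: W=np.array([ray(d,(a,b),.07)[:2] for a,b in zip(u,v)]);print(n,len(u),np.median(P[m][:,2]),cv2.minAreaRect((W*1000).astype(np.float32)))
cv2.imwrite("pics/bay2.png",cv2.cvtColor(np.hstack(C),cv2.COLOR_RGB2BGR))
E
```

```text
t 19.85 pos [ 0.4543 -0.2832  0.1725] rot [ 1.7997e+02 -5.0000e-02 -5.8900e+00] q [-38.3  25.9  94.6   0.   59.4  57.5] F [ 0.1 -0.1  0. ] w 0.0003 0.0
units d [-0.093 -0.94   1.687] r [ 0.004 -0.009  0.002]
d after turning [-0.091 -0.939  1.688]
top 168 0.06963470762896426 ((529.1904296875, -290.6780090332031), (41.86810302734375, 59.44723892211914), 84.21900177001953)
side 90 0.06779132298887008 ((527.8107299804688, -287.59613037109375), (45.40165710449219, 61.28520584106445), 84.278564453125)
```

View pics/bay2.png

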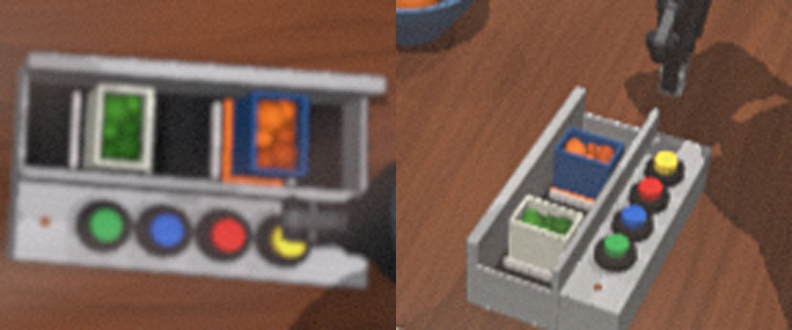

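The tin stands on the mat at (277,130) in the top crop: rim at 69.6 mm, within 2 mm of the mat's middle, yaw about -5.8°. The white tin is unmoved and all keys are up. Now the red key.

>>> apply_moves(
  deltas=[
    {"dx": -0.05, "dy": -0.5, "dz": 0, "rx": 0, "ry": 0, "rz": 0, "claw": 0},
    {"dx": -0.04, "dy": -0.45, "dz": 0, "rx": 0, "ry": 0, "rz": 0, "claw": 0},
    {"dx": 0, "dy": 0, "dz": 0.6, "rx": 0, "ry": 0, "rz": 0, "claw": 0},
    {"dx": 0, "dy": 0, "dz": 0.6, "rx": 0, "ry": 0, "rz": 0, "claw": 0},
    {"dx": 0, "dy": 0, "dz": 0.5, "rx": 0, "ry": 0, "rz": 0, "claw": 0},
    {"dx": 0, "dy": 0, "dz": 0.2, "rx": 0, "ry": 0, "rz": 0, "claw": 0},
    {"dx": 0, "dy": 0, "dz": 0, "rx": 0, "ry": 0, "rz": 0, "claw": 0},
    {"dx": 0, "dy": 0, "dz": 0, "rx": 0, "ry": 0, "rz": 0, "claw": 0},
  ],
)

```text
time: 20.75
ee_pos: [0.4539, -0.2447, 0.0969]
tcp_rot: [180.0, -0.0, -5.9]
force: [-0.3, 0.5, 0.1]
grip_width: 0.0002
finger_force: 0.0
```

>>> apply_moves(
  deltas=[
    {"dx": 0, "dy": 0, "dz": 0.1, "rx": 0, "ry": 0, "rz": 0, "claw": 0},
    {"dx": 0, "dy": 0, "dz": 0.1, "rx": 0, "ry": 0, "rz": 0, "claw": 0},
    {"dx": 0, "dy": 0, "dz": 0, "rx": 0, "ry": 0, "rz": 0, "claw": 0},
    {"dx": 0, "dy": 0, "dz": 0, "rx": 0, "ry": 0, "rz": 0, "claw": 0},
  ],
)

```text
time: 21.15
ee_pos: [0.4535, -0.2447, 0.0884]
tcp_rot: [-180.0, 0.0, -5.9]
force: [-0.2, -0.3, -0.9]
grip_width: 0.0002
finger_force: 0.0
```

>>> apply_moves(
  deltas=[
    {"dx": 0.02, "dy": 0, "dz": 0.07, "rx": 0, "ry": 0, "rz": 0, "claw": 0},
    {"dx": 0, "dy": 0, "dz": 0.07, "rx": 0, "ry": 0, "rz": 0, "claw": 0},
    {"dx": 0, "dy": 0, "dz": 0, "rx": 0, "ry": 0, "rz": 0, "claw": 0},
    {"dx": 0, "dy": 0, "dz": 0, "rx": 0, "ry": 0, "rz": 0, "claw": 0},
  ],
)

```text
time: 21.55
ee_pos: [0.4544, -0.2449, 0.0827]
tcp_rot: [180.0, -0.0, -5.9]
force: [-0.2, -0.8, 3.9]
grip_width: -0.0003
finger_force: 2.2
```

>>> apply_moves(
  deltas=[
    {"dx": 0, "dy": 0, "dz": 0.05, "rx": 0, "ry": 0, "rz": 0, "claw": 0},
    {"dx": 0, "dy": 0, "dz": 0, "rx": 0, "ry": 0, "rz": 0, "claw": 0},
    {"dx": 0, "dy": 0, "dz": 0, "rx": 0, "ry": 0, "rz": 0, "claw": 0},
  ],
)

```text
time: 21.85
ee_pos: [0.4544, -0.2449, 0.0817]
tcp_rot: [180.0, -0.0, -5.9]
force: [-4.7, 2.1, 25.2]
grip_width: -0.0
finger_force: 12.7
```

Red went fully down (stop reached at 25 N). Next is blue, 44 mm along +y of the warmer.

>>> apply_moves(
  deltas=[
    {"dx": 0, "dy": 0, "dz": -0.3, "rx": 0, "ry": 0, "rz": 0, "claw": 0},
    {"dx": 0, "dy": 0, "dz": -0.3, "rx": 0, "ry": 0, "rz": 0, "claw": 0},
    {"dx": 0, "dy": 0, "dz": 0, "rx": 0, "ry": 0, "rz": 0, "claw": 0},
    {"dx": 0, "dy": -0.5, "dz": 0, "rx": 0, "ry": 0, "rz": 0, "claw": 0},
    {"dx": 0, "dy": -0.6, "dz": 0, "rx": 0, "ry": 0, "rz": 0, "claw": 0},
    {"dx": 0, "dy": 0, "dz": 0, "rx": 0, "ry": 0, "rz": 0, "claw": 0},
    {"dx": 0, "dy": 0, "dz": 0, "rx": 0, "ry": 0, "rz": 0, "claw": 0},
  ],
)

```text
time: 22.55
ee_pos: [0.4589, -0.2009, 0.1046]
tcp_rot: [180.0, 0.0, -5.8]
force: [-0.3, -0.8, -0.6]
grip_width: 0.0001
finger_force: 0.0
```

>>> apply_moves(
  deltas=[
    {"dx": 0, "dy": 0, "dz": 0.2, "rx": 0, "ry": 0, "rz": 0, "claw": 0},
    {"dx": 0, "dy": 0, "dz": 0.2, "rx": 0, "ry": 0, "rz": 0, "claw": 0},
    {"dx": 0, "dy": 0, "dz": 0.1, "rx": 0, "ry": 0, "rz": 0, "claw": 0},
    {"dx": 0, "dy": 0, "dz": 0.08, "rx": 0, "ry": 0, "rz": 0, "claw": 0},
    {"dx": 0, "dy": 0, "dz": 0, "rx": 0, "ry": 0, "rz": 0, "claw": 0},
    {"dx": 0, "dy": 0, "dz": 0, "rx": 0, "ry": 0, "rz": 0, "claw": 0},
    {"dx": 0, "dy": 0, "dz": 0, "rx": 0, "ry": 0, "rz": 0, "claw": 0},
  ],
)

```text
time: 23.25
ee_pos: [0.4588, -0.2015, 0.0818]
tcp_rot: [180.0, -0.0, -5.9]
force: [-3.9, -1.6, 16.2]
grip_width: 0.0002
finger_force: 8.2
```

Blue is fully down (16 N). Yellow is 88 mm along -y.

>>> apply_moves(
  deltas=[
    {"dx": 0, "dy": 0, "dz": -0.3, "rx": 0, "ry": 0, "rz": 0, "claw": 0},
    {"dx": 0, "dy": 0, "dz": -0.3, "rx": 0, "ry": 0, "rz": 0, "claw": 0},
    {"dx": 0, "dy": 0, "dz": 0, "rx": 0, "ry": 0, "rz": 0, "claw": 0},
    {"dx": 0, "dy": 0.7, "dz": 0, "rx": 0, "ry": 0, "rz": 0, "claw": 0},
    {"dx": 0, "dy": 0.8, "dz": 0, "rx": 0, "ry": 0, "rz": 0, "claw": 0},
    {"dx": 0, "dy": 0.7, "dz": 0, "rx": 0, "ry": 0, "rz": 0, "claw": 0},
    {"dx": 0, "dy": 0, "dz": 0, "rx": 0, "ry": 0, "rz": 0, "claw": 0},
    {"dx": 0, "dy": 0, "dz": 0, "rx": 0, "ry": 0, "rz": 0, "claw": 0},
  ],
)

```text
time: 24.05
ee_pos: [0.4494, -0.2886, 0.1052]
tcp_rot: [-180.0, 0.0, -6.0]
force: [0.4, 0.3, 0.0]
grip_width: -0.0
finger_force: 0.0
```

>>> apply_moves(
  deltas=[
    {"dx": 0, "dy": 0, "dz": 0.2, "rx": 0, "ry": 0, "rz": 0, "claw": 0},
    {"dx": 0, "dy": 0, "dz": 0.2, "rx": 0, "ry": 0, "rz": 0, "claw": 0},
    {"dx": 0, "dy": 0, "dz": 0.1, "rx": 0, "ry": 0, "rz": 0, "claw": 0},
    {"dx": 0, "dy": 0, "dz": 0.1, "rx": 0, "ry": 0, "rz": 0, "claw": 0},
    {"dx": 0, "dy": 0, "dz": 0, "rx": 0, "ry": 0, "rz": 0, "claw": 0},
    {"dx": 0, "dy": 0, "dz": 0, "rx": 0, "ry": 0, "rz": 0, "claw": 0},
    {"dx": 0, "dy": 0, "dz": 0, "rx": 0, "ry": 0, "rz": 0, "claw": 0},
  ],
)

```text
time: 24.75
ee_pos: [0.4497, -0.2877, 0.0818]
tcp_rot: [-180.0, 0.0, -5.9]
force: [-1.9, 7.0, 17.0]
grip_width: 0.0002
finger_force: 8.7
```

Yellow is fully down (17 N). Green is 132 mm along +y.

>>> apply_moves(
  deltas=[
    {"dx": 0, "dy": 0, "dz": -0.3, "rx": 0, "ry": 0, "rz": 0, "claw": 0},
    {"dx": 0, "dy": 0, "dz": -0.3, "rx": 0, "ry": 0, "rz": 0, "claw": 0},
    {"dx": 0, "dy": 0, "dz": 0, "rx": 0, "ry": 0, "rz": 0, "claw": 0},
    {"dx": 0, "dy": -0.8, "dz": 0, "rx": 0, "ry": 0, "rz": 0, "claw": 0},
    {"dx": 0, "dy": -0.9, "dz": 0, "rx": 0, "ry": 0, "rz": 0, "claw": 0},
    {"dx": 0, "dy": -0.9, "dz": 0, "rx": 0, "ry": 0, "rz": 0, "claw": 0},
    {"dx": 0, "dy": -0.7, "dz": 0, "rx": 0, "ry": 0, "rz": 0, "claw": 0},
    {"dx": 0, "dy": 0, "dz": 0, "rx": 0, "ry": 0, "rz": 0, "claw": 0},
    {"dx": 0, "dy": 0, "dz": 0, "rx": 0, "ry": 0, "rz": 0, "claw": 0},
  ],
)

```text
time: 25.65
ee_pos: [0.4635, -0.157, 0.1055]
tcp_rot: [180.0, -0.0, -5.8]
force: [0.5, -0.9, -0.1]
grip_width: 0.0
finger_force: 0.0
```

>>> apply_moves(
  deltas=[
    {"dx": 0, "dy": 0, "dz": 0.2, "rx": 0, "ry": 0, "rz": 0, "claw": 0},
    {"dx": 0, "dy": 0, "dz": 0.2, "rx": 0, "ry": 0, "rz": 0, "claw": 0},
    {"dx": 0, "dy": 0, "dz": 0.1, "rx": 0, "ry": 0, "rz": 0, "claw": 0},
    {"dx": 0, "dy": 0, "dz": 0.1, "rx": 0, "ry": 0, "rz": 0, "claw": 0},
    {"dx": 0, "dy": 0, "dz": 0, "rx": 0, "ry": 0, "rz": 0, "claw": 0},
    {"dx": 0, "dy": 0, "dz": 0, "rx": 0, "ry": 0, "rz": 0, "claw": 0},
    {"dx": 0, "dy": 0, "dz": 0, "rx": 0, "ry": 0, "rz": 0, "claw": 0},
  ],
)

```text
time: 26.35
ee_pos: [0.4633, -0.1579, 0.0818]
tcp_rot: [180.0, -0.0, -5.9]
force: [-4.8, -3.9, 17.3]
grip_width: -0.0001
finger_force: 8.8
```

Green is fully down (17 N). I'll rise clear and check.

>>> apply_moves(
  deltas=[
    {"dx": 0, "dy": 0, "dz": -0.3, "rx": 0, "ry": 0, "rz": 0, "claw": 0},
    {"dx": 0, "dy": 0, "dz": -0.8, "rx": 0, "ry": 0, "rz": 0, "claw": 0},
    {"dx": 0, "dy": 0, "dz": -0.9, "rx": 0, "ry": 0, "rz": 0, "claw": 0},
    {"dx": 0, "dy": 0, "dz": -0.9, "rx": 0, "ry": 0, "rz": 0, "claw": 0},
    {"dx": 0, "dy": 0, "dz": -0.4, "rx": 0, "ry": 0, "rz": 0, "claw": 0},
    {"dx": 0, "dy": 0, "dz": 0, "rx": 0, "ry": 0, "rz": 0, "claw": 0},
    {"dx": 0, "dy": 0, "dz": 0, "rx": 0, "ry": 0, "rz": 0, "claw": 0},
    {"dx": 0, "dy": 0, "dz": 0, "rx": 0, "ry": 0, "rz": 0, "claw": 0},
  ],
)

```text
time: 27.15
ee_pos: [0.4627, -0.1571, 0.2123]
tcp_rot: [-180.0, 0.1, -5.9]
force: [0.1, -0.1, 1.2]
grip_width: -0.0003
finger_force: 0.0
```

Run:
```python
from rig import *
from h import *
d=read_camera("side");P=pts(d);cv2.imwrite("pics/end.png",cv2.cvtColor(d["color"],cv2.COLOR_RGB2BGR))
m=(cv2.inRange(hsv(d),(105,90,30),(130,255,255))>0)&(np.hypot(P[...,0]-.529,P[...,1]+.29)<.06)&(abs(P[...,2]-.07)<.006)
v,u=np.nonzero(m);W=np.array([ray(d,(a,b),.07)[:2] for a,b in zip(u,v)]);print(len(u),cv2.minAreaRect((W*1000).astype(np.float32)))
for q in((380,138),(374,148),(385,129),(368,159)):print(P[q[1]-1:q[1]+2,q[0]-1:q[0]+2,2].mean().round(4))
```

```text
93 ((527.9254760742188, -286.56707763671875), (47.5035400390625, 61.70806121826172), 83.52483367919922)
0.078
0.0779
0.0772
0.0773
```

View pics/end.png

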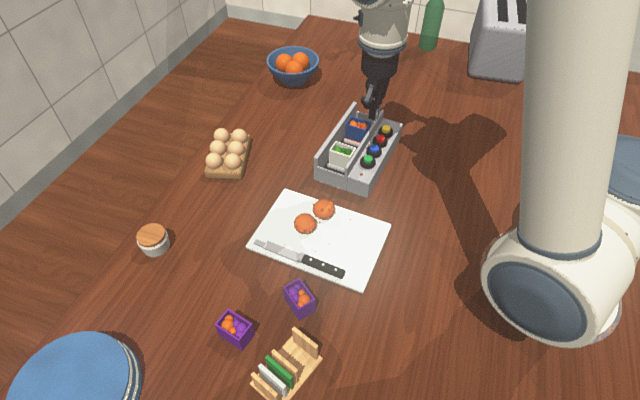

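The final side view shows the blue tin in its bay at (358,127) and all four keys up at about 77 mm. The white tin (342,153), the knife (300,258) and the croquettes (305,223) and (324,209) are where they began, and the arm is clear. Handing in.

```bash
python3 -c "
from rig import *
print(job_done())"
```

```text
the job is handed in; nothing more can be done
None
```

The job is handed in at about 27 s: the blue tin stands on the orange mat in the free bay after its stop on the board, and red, blue, yellow and green were each pressed fully down in that order. The hand-in gave no verdict; my last camera check showed all keys up and the white tin, knife and croquettes where they began.

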